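Release a push-fit air tube with the wedge key and park it

TASK

Take the rigid air tube out of its push-fit fitting: push the forked key in under the roof until it has wedged the square collet ring fully down, flush on the fitting, without forcing it, and with the ring held down like that draw the tube gently straight up and out. Then stand the tube in the hole of the white parking block, foot down to the bottom, and leave it there; do not disturb the jar, the vial and the eraser.

Things in the scene. Friction and masses are not known exactly. Their poses are not given: they have to be found in the camera images.
- fitting: Fixed aluminium bracket with the push-fit fitting, 180 x 84 mm. Origin on the table under the bore axis, z up; +x is the direction in which the key is pushed (away from the robot, turned up to 0.3 rad). Bore block 44 x 44 mm, top 40 mm above the table. Two ledges along x (tops at 54 mm, side walls to 63 mm, |y| up to 34 mm, x -104 to 60 mm) carry and guide the key.
- bore_floor (a point): Floor of the fitting's vertical bore (18 mm wide), on its axis, 14 mm above the table; the tube's foot rests here. Hidden spring teeth in the bore hold the tube by its bead; they let go only when the collet ring is pressed fully down and bite again if it comes up.
- roof_mid (a point): Point of the fitting on the bore axis, 63 mm above the table, between the two steel roof strips (x -53 to 37 mm, |y| 19 to 34 mm, open in the middle, screw heads to 78 mm above the table) that hold the key down from above. The real underside of the strips is 60.5 to 65.5 mm above the table, different each time and not reported.
- collet: Black square collet ring of the fitting, 34 x 34 x 5 mm with a 17 mm hole, round the tube. Origin at the centre of its underside: 45 mm above the table when up, 40 mm when fully down (flush on the bore block). Slides only vertically, on a spring of 4 N (up) to 9 N (down), hard stop at the bottom. More than 28 N on it from the key damages it.
- key: Loose dark steel forked wedge key, 100 x 50 mm, 0.12 kg, on the ledges, its fork (19 mm gap) astride the tube. Origin between the fork's tips, at the underside of its 6 mm side wings; x along the fork, as the fitting's x. Tines grow from 7 mm total thickness at the tips to 22 mm at 75 mm behind, so pushing along +x wedges the ring down under the roof (they meet at the fitting's x = -17 mm).
- key_push (a point): Middle of the rear face of the key's thumb plate (10 mm thick, 34 mm wide, 17 mm above and below this point, which is 59 mm above the table): push here along +x. Ring fully down when the fork tips are 25 to 53 mm past the bore axis (start: 5 to 17 mm short): must be felt. Push 3 to 7 N while the ring goes down, then rising; 10 to 14 N is firmly home. It stays wedged when let go.
- tube_grip (a point): Middle of the grey sleeve of the loose upright steel tube: sleeve 13 mm in diameter, 17 mm below to 17 mm above this point. Tube 10 mm in diameter, 120 mm long, 0.06 kg; top 24 mm above this point, foot 96 mm below; a 15 mm bead 6 to 11 mm above the foot, a 7 mm neck over it to 20 mm. z along the tube. More than 15 N between tube and fitting (pulling against the teeth) damages it.
- tube_foot (a point): Centre of the lower end of the tube; 14 mm above the table while the tube is seated in the fitting.
- stand_hole (a point): Centre of the mouth of the round hole in the fixed white parking block (56 x 56 x 58 mm on an 80 mm square foot). The mouth is 58 mm above the table; hole 19 mm in diameter, chamfered 3 mm, 50 mm deep (floor 8 mm above the table), vertical.
- white_jar: Bystander: small white jar 47 x 48 x 54 mm, origin under its centre.
- vial: Bystander: capped glass vial 23 x 23 x 51 mm, origin under its centre.
- eraser: Bystander: block eraser 23 x 44 x 12 mm, origin under its centre.
Things that resemble listed ones, but are neither listed nor needed, are in the scene too. Leave any purple look-alike of the key alone.

How it is judged:
By the outcome, as a careful person would: the job done as asked, in the order asked, and still so for the second after the job is handed in, with the robot touching nothing.
It also fails if it takes over 72 s, if anything falls off the work surface, if the arm or the gripper's body presses on something with over 40 N, if the wrist force passes 120 N, or if a joint passes its speed limit or range.

ROBOT

A 6-joint arm with a two-finger parallel gripper is mounted at the origin on a cart in front of the work surface, level with it; the furniture and walls round the work are solid. World frame = base frame: x ahead of the robot, y to its left, z up, the work surface at z = 0. Lengths are in m, angles in rad, forces in N, time in s.
With the tool pointing down it reaches from about 0.25 to 0.725 m from the base axis. Payload 4 kg.
Tool frame: the origin (TCP) lies at the very end of the fingers, on their centre line; the grasp point (between the pads) lies 19 mm behind it (bot.tcp_to_grasp is the distance from the TCP to the grasp point, in m); y points along the fingers, z is the direction in which the jaws open and shut, and the axes are right-handed (so a half turn about y gives the same grasp; the last joint's range is limited). The gripper opens to 85 mm and grips with 20 to 120 N. Pads are 22 mm wide; open, the fingers measure 114 mm over their backs; the gripper's body (76 mm by 85 mm) begins 54 mm behind the grasp point. The pads swing forward as they close: fully open they stand 13 mm farther back than shut.
Start: joints at [-1.268, 0.241, 0.005, 1.335, 0, 1.571], TCP at [0.149, -0.477, 0.231] pointing down, gripper open.
Joint ranges: [-2.72, 2.72], [-1.05, 1.87], [-1.09, 1.28], [-1.99, 2.15], [-1.42, 1.44], [-3.14, 3.14]. Speed limits (rad/s): [2.79, 2.79, 3.14, 3.14, 3.14, 3.14].

INTERFACE

Orientations are given as a unit quaternion [w, x, y, z].
In Python, from station import bot gives the robot as it stands.
- The arm moves only by the tool step_arm, never from a script. Its argument "steps" is a list of rows, each a list of 7 numbers: the turn, a rotation vector about the world's x, y, z in degrees, then the shift along the world's x, y, z in mm, then the finger opening in mm, from 0 to 85.4. In form: [[wx, wy, wz, dx, dy, dz, gripper], ...]. A call has 1 to 8 rows; each row is the pose to reach, as a shift and turn from the pose measured when the call began; what a row does not reach only later rows make up. A row lasts 1/12 s, in which the tool goes at most 41.7 mm and 7.16 degrees, less where a joint would pass 70% of its speed; a pose out of reach is approached as far as the arm can. A call with a gripper value outside its range is refused whole. The fingers move at their own pace and stop on an object; "newtons" is the grip in N (left out, the last holds). Time passes only in rows, so rows that repeat a pose let the fingers close. It gives the time, the measured TCP pose, the force and the opening at its end, in the units of the state.
- bot.sense(): the state, without advancing time (a new reading comes with each control period).
- bot.camera(name): name is "scene" or "top"; returns (picture, depth): 420x560x3 uint8, red, green, blue; 420x560 float32, m along the optical axis (not along the pixel's ray), 0 where there is no reading.
- bot.camera_info(name): a dict with "fx", "fy", "cx", "cy" (pixels), "origin" and "attitude" of the camera in the world. Camera axes: x right, y down, z forward; pixel columns grow to the right and rows downward; lengths in m; the calibration is good to about 2 mm. A picture is of the moment at which its call begins. camera_info takes no time and is no camera call.
- bot.job_done(): hands the job in, once; it reports no verdict.
The state is a dict: "time": time; "q": joint angles; "joint_vel": joint speeds; "tau": joint torques, N m; "tcp_pos": TCP position; "eef_rot": TCP orientation; "force": force on the tool from outside, world axes, zero at the start; "ft_torque": the same for the moment, N m; "width": finger opening in m.
Only numpy, scipy, OpenCV 4.12 (cv2) and the standard library are available. Lean on these libraries where they do the work, as an engineer would, in place of code of your own. Each camera call takes 0.05 s, during which the arm holds its last target.

## Working session

There is one attempt and no reset: what is moved stays moved. The work goes in short steps, Python scripts to look and compute and a tool call to move; the robot and the scene stay as the last step left them, time stands still between calls to the robot, and variables do not carry over. Pictures are saved under pics/ and viewed, and the job is handed in when it is done.

Besides the shell and the picture viewer there is one more tool, called after "Request:" as name(argument=value, ...) on one line, values as JSON. step_arm: Moves the arm, as the interface text tells. Its arguments: {"type":"object","properties":{"steps":{"type":"array","items":{"type":"array","items":{"type":"number"}}},"newtons":{"type":"number"}},"required":["steps"]}

```bash
ls; mkdir -p pics
python3 - <<'E'
from station import bot
import cv2,numpy as np
print(bot.sense())
for n in ("scene","top"):
    p,d=bot.camera(n); cv2.imwrite(f"pics/{n}0.png",p[:,:,::-1]); np.save(f"{n}0.npy",d); print(n,bot.camera_info(n))
E
```

```text
pics
{'time': 0.0, 'q': array([-1.26801406e+00,  2.41419721e-01,  3.72101818e-03,  1.33515239e+00,
       -3.43913419e-06,  1.57079198e+00]), 'joint_vel': array([-5.19020944e-05,  8.68992495e-04,  4.44286013e-04,  1.33746486e-04,
        4.11194077e-04, -7.63695727e-04]), 'tau': array([-8.58020230e-04, -3.72318435e+01,  2.52407849e+01,  1.68298505e-02,
        1.75141565e-05,  1.06475153e-05]), 'tcp_pos': array([ 0.14890422, -0.47666876,  0.23040833]), 'eef_rot': array([ 0.10653195, -0.10675348,  0.69973643, -0.69830048]), 'force': array([-0.11019054, -0.52270689,  1.10832789]), 'ft_torque': array([-0.01479886,  0.01226882,  0.01078449]), 'width': 0.0855807502993491}
scene {'fx': 482.183946418181, 'fy': 482.183946418181, 'cx': 289.01872314612984, 'cy': 212.1634643745293, 'origin': array([0.19368748, 0.61360486, 0.75744165]), 'attitude': array([ 0.11162266, -0.25024667,  0.88006916, -0.38780827])}
top {'fx': 473.0096701597301, 'fy': 473.0096701597301, 'cx': 275.99525742567994, 'cy': 204.11024510641948, 'origin': array([0.40121434, 0.01269286, 1.28229092]), 'attitude': array([ 0.03955946, -0.70218506,  0.70959471, -0.0429713 ])}
```

View pics/scene0.png

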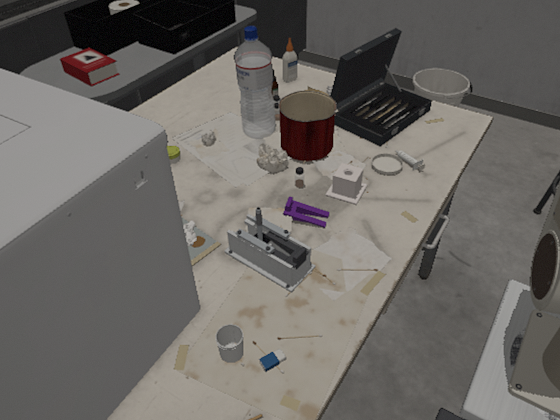

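View pics/top0.png

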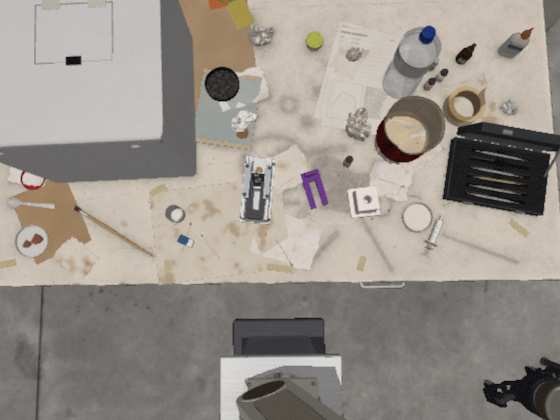

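```bash
cat > h.py <<'E'
import numpy as np,cv2
from scipy.spatial.transform import Rotation as R
from station import bot
def pose(n):
    i=bot.camera_info(n); q=i['attitude']; return i,R.from_quat([q[1],q[2],q[3],q[0]]).as_matrix(),np.array(i['origin'])
def cloud(n,d):
    i,M,o=pose(n); v,u=np.mgrid[0:d.shape[0],0:d.shape[1]]
    c=np.stack([(u-i['cx'])/i['fx']*d,(v-i['cy'])/i['fy']*d,d],-1); return c@M.T+o
def proj(n,P):
    i,M,o=pose(n); c=(np.atleast_2d(P)-o)@M; return np.stack([c[:,0]/c[:,2]*i['fx']+i['cx'],c[:,1]/c[:,2]*i['fy']+i['cy']],-1)
def atz(n,u,v,z):
    i,M,o=pose(n); r=M@np.array([(u-i['cx'])/i['fx'],(v-i['cy'])/i['fy'],1]); return o+r*(z-o[2])/r[2]
E
python3 - <<'E'
from h import *
for n,(u0,v0,u1,v1),s in (("scene",(215,190,375,300),5),("top",(225,140,395,235),4.7)):
    p=cv2.imread(f"pics/{n}0.png")[v0:v1,u0:u1]; p=cv2.resize(p,None,fx=s,fy=s,interpolation=cv2.INTER_CUBIC); p=cv2.convertScaleAbs(p,alpha=1.3,beta=20); cv2.imwrite(f"pics/{n}0z.png",p); print(p.shape)
C=cloud("top",np.load("top0.npy"))
for u,v in [(257,190),(257,165),(257,215),(367,200),(300,240),(120,80),(185,241),(175,213),(348,161),(250,270),(187,100),(170,175)]: print(u,v,C[v,u].round(3))
E
```

```text
(550, 800, 3)
(446, 799, 3)
257 190 [0.589 0.057 0.013]
257 165 [0.659 0.057 0.01 ]
257 215 [0.515 0.055 0.076]
367 200 [ 0.559 -0.24   0.015]
300 240 [ 0.453 -0.058 -0.003]
120 80 [0.748 0.306 0.404]
185 241 [0.453 0.25  0.012]
175 213 [ 0.53   0.281 -0.003]
348 161 [ 0.659 -0.187  0.048]
250 270 [0.374 0.077 0.001]
187 100 [0.401 0.013 1.282]
170 175 [0.628 0.288 0.037]
```

View pics/scene0z.png

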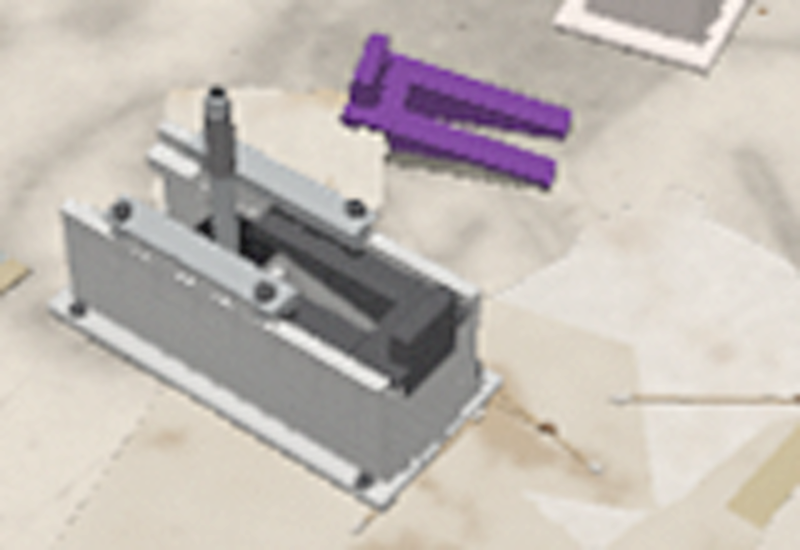

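View pics/top0z.png

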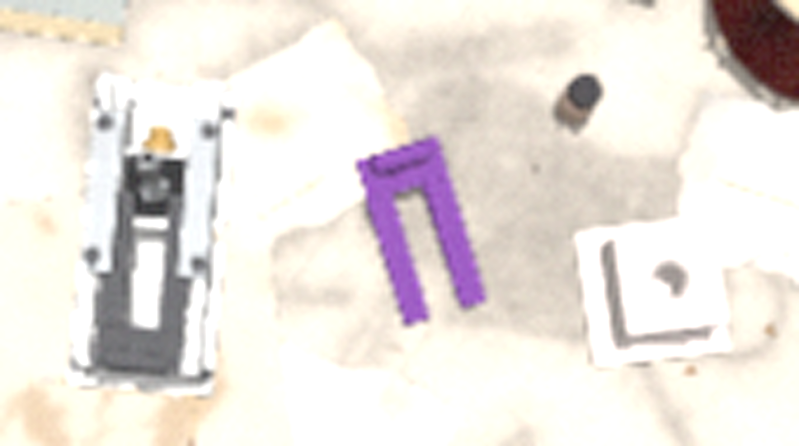

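Run:
```python
from h import *
for n in ("top","scene"):
    C=cloud(n,np.load(n+"0.npy")).reshape(-1,3)
    near=(abs(C[:,0]-0.58)<.13)&(abs(C[:,1]-.05)<.08)
    for a,b in((.057,.072),(.06,.067),(.004,.012)):
        P=C[near&(C[:,2]>a)&(C[:,2]<b)]
        r=cv2.minAreaRect((P[:,:2]*1000).astype(np.float32)); print(n,a,len(P),r)
    T=C[near&(C[:,2]>.095)]; print("tube",len(T),T.mean(0).round(4),T.max(0),T.min(0))
    if n=="top": print((T*1000).round(0))
    S=C[(abs(C[:,0]-.56)<.08)&(abs(C[:,1]+.24)<.08)&(C[:,2]>.05)&(C[:,2]<.066)]
    print("block",len(S),S.mean(0),cv2.minAreaRect((S[:,:2]*1000).astype(np.float32)))
    S=C[(abs(C[:,0]-.659)<.03)&(abs(C[:,1]+.187)<.03)&(C[:,2]>.03)]; print("vial",S.mean(0))
    S=C[(abs(C[:,0]-.53)<.05)&(abs(C[:,1]-.281)<.05)&(C[:,2]>.03)]; print("jar",S.mean(0),S.min(0),S.max(0))
```

```text
top 0.057 636 ((588.6484375, 58.051963806152344), (68.10364532470703, 165.16839599609375), 84.34199523925781)
top 0.06 320 ((587.909423828125, 58.00577163696289), (68.10840606689453, 163.68141174316406), 84.21121978759766)
top 0.004 1253 ((580.3959350585938, 49.089630126953125), (158.02928161621094, 259.142578125), 89.95970153808594)
tube 30 [0.6094 0.0554 0.1252] [0.61619721 0.06075487 0.13844372] [0.60506699 0.05026154 0.09621237]
[[616.  57. 133.]
 [616.  55. 134.]
 [614.  60. 133.]
 [614.  57. 132.]
 [614.  55. 134.]
 [614.  52. 131.]
 [610.  60. 138.]
 [610.  57. 138.]
 [611.  55. 134.]
 [611.  52. 137.]
 [613.  50. 123.]
 [608.  60. 135.]
 [609.  57. 133.]
 [608.  55. 135.]
 [608.  52. 136.]
 [610.  50. 124.]
 [607.  60. 127.]
 [607.  58. 127.]
 [607.  55. 129.]
 [607.  53. 128.]
 [609.  50. 119.]
 [608.  61. 111.]
 [606.  58. 118.]
 [606.  55. 121.]
 [606.  53. 120.]
 [608.  51. 108.]
 [606.  58. 106.]
 [605.  56. 111.]
 [606.  54. 103.]
 [605.  56.  96.]]
block 433 [ 0.55464825 -0.23049037  0.05766467] ((554.8992919921875, -230.70455932617188), (56.62092208862305, 56.73756408
[... 234 characters left out ...]
1), (70.97817993164062, 168.65524291992188), 84.19636535644531)
scene 0.06 453 ((587.6409912109375, 58.618560791015625), (70.80145263671875, 165.73043823242188), 84.37674713134766)
scene 0.004 746 ((585.2637939453125, 60.47480010986328), (256.43896484375, 132.7883758544922), 3.492565870285034)
tube 108 [0.6092 0.0584 0.1161] [0.61635769 0.06394041 0.135241  ] [0.60436672 0.05011567 0.09507634]
block 383 [ 0.55303628 -0.22830202  0.0561696 ] ((553.8720092773438, -231.59210205078125), (57.002227783203125, 62.139068603515625), 6.205392837524414)
vial [ 0.66076952 -0.18468539  0.04263458]
jar [0.52485237 0.27501211 0.04353031] [0.50051625 0.25117791 0.03007089] [0.54776082 0.29933482 0.05509448]
```

Run:
```python
from h import *
s=bot.sense(); q=s['eef_rot']; M=R.from_quat([q[1],q[2],q[3],q[0]]).as_matrix(); print(M.round(3)); print('jaw yaw',np.degrees(np.arctan2(M[1,2],M[0,2])), bot.tcp_to_grasp)
o=np.array([.6105,.056]);a=-.099;ex=np.array([np.cos(a),np.sin(a)])
for x in(-104,-105,-117,-145): print(x,o+ex*x/1000)
# hole by dark centroid in both
for n in("top","scene"):
    p=cv2.imread(f"pics/{n}0.png"); g=cv2.cvtColor(p,cv2.COLOR_BGR2GRAY)
    c=proj(n,[.555,-.231,.058])[0]; print(n,c)
    x,y=c.astype(int); print(g[y-8:y+9,x-9:x+10])
C=cloud("top",np.load("top0.npy"))
# key region heights in fitting local frame
P=C.reshape(-1,3); L=(P[:,:2]-o)@np.array([[np.cos(a),-np.sin(a)],[np.sin(a),np.cos(a)]])*1000
m=(L[:,0]>-130)&(L[:,0]<-80)&(abs(L[:,1])<36)
for r in np.c_[L[m],P[m,2]*1000].round(0)[::1]:
    if abs(r[1])<3 or abs(r[1]-22)<3: print(r)
```

```text
[[-0.955 -0.001  0.298]
 [-0.298  0.002 -0.955]
 [-0.    -1.    -0.002]]
jaw yaw -72.65316607887891 0.0187
-104 [0.50700924 0.06627919]
-105 [0.50601413 0.06637803]
-117 [0.49407289 0.06756409]
-145 [0.46620999 0.07033156]
top [366.7068802 199.3115751]
[[221 221 222 222 221 221 221 221 221 221 222 221 223 221 222 220 219 221
  218]
 [221 222 222 222 221 221 221 222 221 221 221 221 222 220 222 221 220 221
  220]
 [222 221 222 221 221 221 222 222 221 221 222 222 220 223 221 221 221 220
  222]
 [219 221 222 222 223 222 218 221 216 209 207 211 214 221 220 222 220 220
  222]
 [221 220 221 221 221 223 219 210 188 173 163 171 192 211 218 221 221 221
  220]
 [221 220 221 220 221 223 211 183 149 131 124 132 156 182 205 216 220 220
  222]
 [216 222 221 221 221 222 197 154 121 105 105 104 117 152 184 212 222 221
  220]
 [206 221 223 224 220 213 185 141 117 109 106 104 105 124 169 206 220 221
  222]
 [196 221 220 221 221 210 186 175 154 117 106 107 104 127 165 206 221 222
  221]
 [193 221 222 221 222 217 202 208 201 172 140 103 104 133 172 207 220 222
  221]
 [187 222 222 223 221 221 208 202 218
[... 2735 characters left out ...]

[-108.   23.   10.]
[-107.   21.    7.]
[-105.    2.    3.]
[-106.   -1.   10.]
[-110.   23.    7.]
[-110.   20.    8.]
[-109.    2.    9.]
[-108.   -1.    5.]
[-113.   23.    5.]
[-113.   20.    4.]
[-111.    2.    1.]
[-111.   -1.    7.]
[-115.   23.    1.]
[-115.   20.    1.]
[-114.    1.    3.]
[-113.   -1.    2.]
[-118.   23.   -1.]
[-118.   20.    4.]
[-116.    1.   -2.]
[-116.   -2.    4.]
[-121.   23.   -2.]
[-120.   20.    0.]
[-119.    1.    0.]
[-119.   -2.    4.]
[-123.   22.   -0.]
[-123.   20.   -2.]
[-121.    1.   -4.]
[-121.   -2.   -2.]
[-126.   22.    2.]
[-124.    1.   -1.]
[-124.   -2.    4.]
[-129.   22.    1.]
[-127.    0.    2.]
[-126.   -2.   -2.]
[-130.   -0.    5.]
```

Request:
step_arm(steps=[[0,0,6.5,12.5,23,0,0],[0,0,13,25,46,0,0],[0,0,19.5,37.5,69,0,0],[0,0,26,50,92,0,0],[0,0,32.5,62.5,115,0,0],[0,0,39,75,138,0,0],[0,0,45.5,87.5,161,0,0],[0,0,52,100,184,0,0]], newtons=30)

```text
time: 0.77
tcp_pos: [0.249, -0.2913, 0.2302]
eef_rot: [0.403, -0.404, 0.581, -0.58]
force: [0.2, 0.1, 0.6]
width: 0.0001
```

```bash
cat > st.py <<'E'
from h import *
s=bot.sense(); q=s['eef_rot']; M=R.from_quat([q[1],q[2],q[3],q[0]]).as_matrix()
o=np.array([.6105,.056]);a=-.099
d=s['tcp_pos'][:2]-o
print('t',round(s['time'],2),'q',s['q'].round(2),'tcp',(s['tcp_pos']*1000).round(1),'yaw',np.degrees(np.arctan2(M[1,2],M[0,2])).round(2),'down',M[:,1].round(3),'F',s['force'].round(2),'T',s['ft_torque'].round(2),'w',round(s['width']*1000,1),'local',(np.array([d@[np.cos(a),np.sin(a)],d@[-np.sin(a),np.cos(a)]])*1000).round(1))
E
python3 st.py
```

```text
t 0.77 q [-0.86  0.01 -0.26  1.3  -0.    1.06] tcp [ 249.  -291.3  230.2] yaw -20.35 down [-0.002  0.001 -1.   ] F [0.22 0.12 0.57] T [ 0.02 -0.01  0.02] w 0.1 local [-325.4 -381.3]
```

Request:
step_arm(steps=[[0,0,6.6,12.5,23,0,0],[0,0,13.2,25,46,0,0],[0,0,19.8,37.5,69,0,0],[0,0,26.4,50,92,0,0],[0,0,33,62.5,115,0,0],[0,0,39.6,75,138,0,0],[0,0,46,87.5,161,0,0],[0,0,52.3,100,182,0,0]])

```text
time: 1.43
tcp_pos: [0.3491, -0.1078, 0.2299]
eef_rot: [-0.619, 0.62, -0.342, 0.341]
force: [0.0, -0.4, 0.2]
width: 0.0
```

Request:
step_arm(steps=[[0,0,6.6,12.5,23,0,0],[0,0,13.2,25,46,0,0],[0,0,19.8,37.5,69,0,0],[0,0,26.4,50,92,0,0],[0,0,33,62.5,115,0,0],[0,0,39.6,75,138,0,0],[0,0,46,87.5,161,0,0],[0,0,52.3,101,181,0,0]])

```text
time: 2.1
tcp_pos: [0.45, 0.0747, 0.2295]
eef_rot: [-0.705, 0.707, -0.032, 0.03]
force: [0.6, -1.0, 0.8]
width: -0.0
```

```bash
python3 st.py
```

```text
t 2.1 q [ 0.17  0.16 -0.1   1.31 -0.    0.25] tcp [450.   74.7 229.5] yaw 84.95 down [-0.002 -0.003 -1.   ] F [ 0.59 -0.97  0.82] T [-0.05 -0.06 -0.03] w -0.0 local [-161.5    2.7]
```

Request:
step_arm(steps=[[0,0,-0.3,0,-1,-35,0],[0,0,-0.6,0,-2.5,-70,0],[0,0,-0.6,0,-2.5,-105,0],[0,0,-0.6,0,-2.5,-140,0],[0,0,-0.6,0,-2.5,-165,0],[0,0,-0.6,0,-2.5,-174,0],[0,0,-0.6,0,-2.5,-174,0]])

```text
time: 2.68
tcp_pos: [0.4476, 0.0718, 0.0531]
eef_rot: [-0.705, 0.708, -0.038, 0.032]
force: [0.4, 0.8, 0.2]
width: -0.0002
```

```bash
python3 st.py
python3 - <<'E'
from h import *
p,d=bot.camera("scene"); cv2.imwrite("pics/s1.png",cv2.resize(p[180:310,190:380,::-1],None,fx=4.2,fy=4.2,interpolation=cv2.INTER_CUBIC))
E
```

```text
t 2.68 q [ 0.16  0.32 -0.39  0.86 -0.    0.26] tcp [447.6  71.8  53.1] yaw 84.35 down [-0.008 -0.004 -1.   ] F [0.4  0.77 0.25] T [-0.04  0.05  0.01] w -0.2 local [-163.7   -0.4]
```

View pics/s1.png

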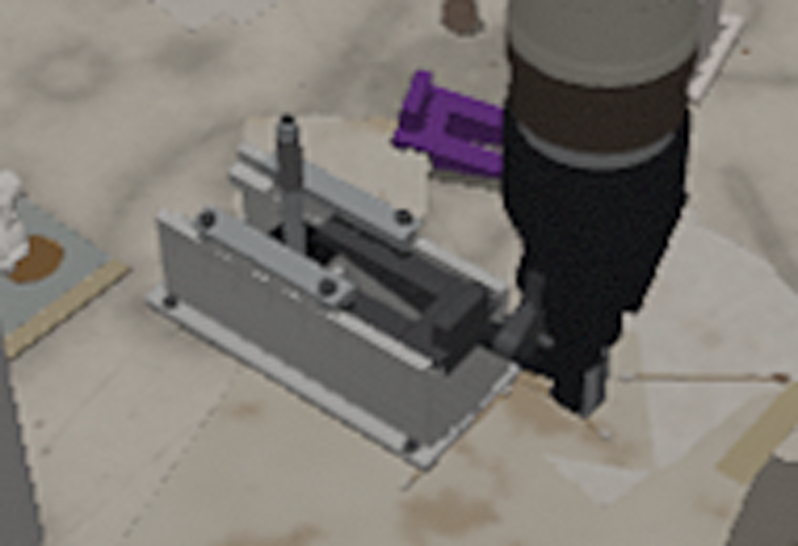

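Request:
step_arm(steps=[[0,0,0,10,-0.6,3,0],[0,0,0,20,-1.6,3,0],[0,0,0,30,-2.6,3,0],[0,0,0,36,-3.2,3,0],[0,0,0,38,-3.4,3,0]])

```text
time: 3.15
tcp_pos: [0.49, 0.0688, 0.06]
eef_rot: [-0.705, 0.707, -0.035, 0.035]
force: [0.6, -0.1, -0.0]
width: -0.0001
```

Request:
step_arm(steps=[[0,0,0,1,-0.1,0,0],[0,0,0,2,-0.2,0,0],[0,0,0,3,-0.3,0,0],[0,0,0,4,-0.4,0,0]])

```text
time: 3.48
tcp_pos: [0.4937, 0.0684, 0.0602]
eef_rot: [-0.705, 0.707, -0.035, 0.035]
force: [-0.8, -0.1, -0.0]
width: -0.0
```

Request:
step_arm(steps=[[0,0,0,1,-0.1,0,0],[0,0,0,2,-0.2,0,0],[0,0,0,3,-0.3,0,0],[0,0,0,4,-0.4,0,0]])

```text
time: 3.82
tcp_pos: [0.4976, 0.068, 0.0601]
eef_rot: [-0.705, 0.707, -0.035, 0.035]
force: [-0.8, 0.4, -0.2]
width: -0.0001
```

```bash
python3 st.py
```

```text
t 3.82 q [ 0.14  0.39 -0.27  0.92 -0.    0.24] tcp [497.6  68.   60.1] yaw 84.34 down [-0.001 -0.003 -1.   ] F [-0.77  0.38 -0.16] T [0.03 0.04 0.  ] w -0.1 local [-113.5    0.8]
```

Request:
step_arm(steps=[[0,0,0,-3,0.3,0,0],[0,0,0,-3,0.2,-2,0],[0,0,0,-3,0.0,-4,0],[0,0,0,-2,-0.3,-4,0],[0,0,0,0,-0.6,-4,0],[0,0,0,1,-0.8,-4,0],[0,0,0,2,-0.9,-4,0],[0,0,0,3,-1,-4,0]])

```text
time: 4.48
tcp_pos: [0.5007, 0.067, 0.056]
eef_rot: [-0.705, 0.707, -0.035, 0.035]
force: [-0.6, 0.5, -0.3]
width: -0.0002
```

Request:
step_arm(steps=[[0,0,0,1,-0.1,0,0],[0,0,0,2,-0.2,0,0],[0,0,0,3,-0.3,0,0],[0,0,0,4,-0.4,0,0]])

```text
time: 4.82
tcp_pos: [0.5048, 0.0666, 0.056]
eef_rot: [-0.705, 0.707, -0.035, 0.035]
force: [-0.8, -0.6, 0.2]
width: 0.0
```

Request:
step_arm(steps=[[0,0,0,1,-0.1,0,0],[0,0,0,2,-0.2,0,0],[0,0,0,3,-0.3,0,0],[0,0,0,4,-0.4,0,0]])

```text
time: 5.15
tcp_pos: [0.5088, 0.0662, 0.056]
eef_rot: [-0.705, 0.707, -0.035, 0.035]
force: [0.1, 0.3, -0.1]
width: -0.0001
```

```bash
python3 st.py
```

```text
t 5.15 q [ 0.13  0.41 -0.24  0.92 -0.    0.23] tcp [508.8  66.2  56. ] yaw 84.34 down [-0.001 -0.003 -1.   ] F [ 0.15  0.34 -0.07] T [-0.03  0.06 -0.02] w -0.1 local [-1.022e+02  1.000e-01]
```

Run:
```python
from h import *
p,d=bot.camera("scene"); cv2.imwrite("pics/s2.png",cv2.resize(p[180:310,190:380,::-1],None,fx=4.2,fy=4.2,interpolation=cv2.INTER_CUBIC))
```

```text
(no output)
```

View pics/s2.png

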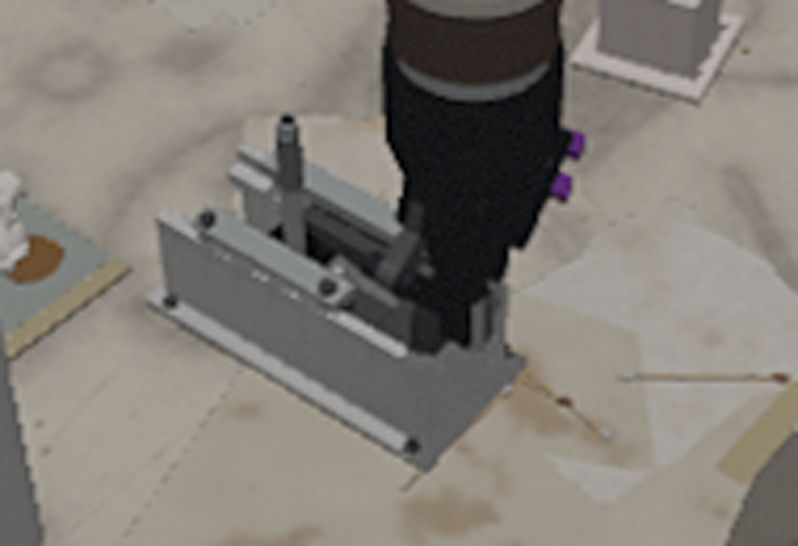

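Request:
step_arm(steps=[[0,0,0,1,-0.1,0,0],[0,0,0,2,-0.2,0,0],[0,0,0,3,-0.3,0,0],[0,0,0,4,-0.4,0,0]])

```text
time: 5.53
tcp_pos: [0.5132, 0.0658, 0.056]
eef_rot: [-0.705, 0.707, -0.035, 0.035]
force: [-0.5, 0.2, 0.5]
width: 0.0
```

Request:
step_arm(steps=[[0,0,0,1,-0.1,0,0],[0,0,0,2,-0.2,0,0],[0,0,0,3,-0.3,0,0],[0,0,0,4,-0.4,0,0]])

```text
time: 5.87
tcp_pos: [0.5172, 0.0654, 0.056]
eef_rot: [-0.705, 0.707, -0.035, 0.035]
force: [0.2, -1.0, -0.1]
width: -0.0001
```

Request:
step_arm(steps=[[0,0,0,1,-0.1,0,0],[0,0,0,2,-0.2,0,0],[0,0,0,3,-0.3,0,0],[0,0,0,4,-0.4,0,0]])

```text
time: 6.2
tcp_pos: [0.5205, 0.065, 0.0559]
eef_rot: [-0.705, 0.707, -0.036, 0.034]
force: [-4.5, 0.5, 1.9]
width: 0.0003
```

Request:
step_arm(steps=[[0,0,0,0.7,-0.1,0,0],[0,0,0,1.4,-0.1,0,0],[0,0,0,2,-0.2,0,0]])

```text
time: 6.45
tcp_pos: [0.5221, 0.0648, 0.0559]
eef_rot: [-0.705, 0.707, -0.036, 0.034]
force: [-3.8, 0.3, 2.9]
width: -0.0004
```

Request:
step_arm(steps=[[0,0,0,0.7,-0.1,0,0],[0,0,0,1.4,-0.1,0,0],[0,0,0,2,-0.2,0,0]])

```text
time: 6.7
tcp_pos: [0.524, 0.0646, 0.0559]
eef_rot: [-0.705, 0.707, -0.036, 0.034]
force: [-3.8, 1.5, 3.3]
width: 0.0003
```

Request:
step_arm(steps=[[0,0,0,0.7,-0.1,0,0],[0,0,0,1.4,-0.1,0,0],[0,0,0,2,-0.2,0,0]])

```text
time: 6.95
tcp_pos: [0.5259, 0.0644, 0.0559]
eef_rot: [-0.705, 0.707, -0.036, 0.034]
force: [-4.5, 0.2, 3.7]
width: -0.0001
```

Request:
step_arm(steps=[[0,0,0,0.7,-0.1,0,0],[0,0,0,1.4,-0.1,0,0],[0,0,0,2,-0.2,0,0]])

```text
time: 7.2
tcp_pos: [0.5279, 0.0643, 0.0559]
eef_rot: [-0.705, 0.707, -0.036, 0.034]
force: [-5.3, 0.3, 4.0]
width: 0.0003
```

Request:
step_arm(steps=[[0,0,0,0.7,-0.1,0,0],[0,0,0,1.4,-0.1,0,0],[0,0,0,2,-0.2,0,0]])

```text
time: 7.45
tcp_pos: [0.5298, 0.0641, 0.0559]
eef_rot: [-0.705, 0.707, -0.036, 0.033]
force: [-5.7, 0.6, 3.5]
width: -0.0001
```

Request:
step_arm(steps=[[0,0,0,0.7,-0.1,0,0],[0,0,0,1.4,-0.1,0,0],[0,0,0,2,-0.2,0,0]])

```text
time: 7.7
tcp_pos: [0.5317, 0.0639, 0.0559]
eef_rot: [-0.705, 0.707, -0.036, 0.033]
force: [-5.6, 1.1, 4.3]
width: -0.0001
```

```bash
python3 st.py
```

```text
t 7.7 q [ 0.12  0.45 -0.17  0.95 -0.    0.22] tcp [531.7  63.9  55.9] yaw 84.35 down [-0.005 -0.002 -1.   ] F [-5.61  1.1   4.32] T [ 0.1   1.05 -0.04] w -0.1 local [-79.2   0.1]
```

Request:
step_arm(steps=[[0,0,0,0.7,-0.1,0,0],[0,0,0,1.4,-0.1,0,0],[0,0,0,2,-0.2,0,0]])

```text
time: 7.95
tcp_pos: [0.5333, 0.0637, 0.056]
eef_rot: [-0.705, 0.707, -0.037, 0.033]
force: [-6.4, -0.0, 4.2]
width: -0.0003
```

Request:
step_arm(steps=[[0,0,0,0.7,-0.1,0,0],[0,0,0,1.4,-0.1,0,0],[0,0,0,2,-0.2,0,0]])

```text
time: 8.2
tcp_pos: [0.535, 0.0635, 0.056]
eef_rot: [-0.705, 0.707, -0.037, 0.033]
force: [-6.5, 1.3, 5.0]
width: 0.0001
```

Request:
step_arm(steps=[[0,0,0,0.7,-0.1,0,0],[0,0,0,1.4,-0.1,0,0]])

```text
time: 8.37
tcp_pos: [0.5359, 0.0635, 0.056]
eef_rot: [-0.705, 0.707, -0.037, 0.032]
force: [-6.6, 0.9, 5.4]
width: 0.0003
```

Request:
step_arm(steps=[[0,0,0,0.7,-0.1,0,0],[0,0,0,1.4,-0.1,0,0]])

```text
time: 8.53
tcp_pos: [0.537, 0.0634, 0.056]
eef_rot: [-0.705, 0.707, -0.037, 0.032]
force: [-1.7, 0.3, -0.5]
width: 0.0
```

```bash
python3 st.py
python3 - <<'E'
from h import *
p,d=bot.camera("scene"); cv2.imwrite("pics/s3.png",cv2.resize(p[180:310,190:380,::-1],None,fx=4.2,fy=4.2,interpolation=cv2.INTER_CUBIC))
E
```

```text
t 8.53 q [ 0.12  0.46 -0.16  0.96 -0.    0.22] tcp [537.   63.4  56. ] yaw 84.37 down [-0.008 -0.002 -1.   ] F [-1.7   0.26 -0.46] T [ 0.01  0.17 -0.02] w 0.0 local [-73.9   0.1]
```

View pics/s3.png

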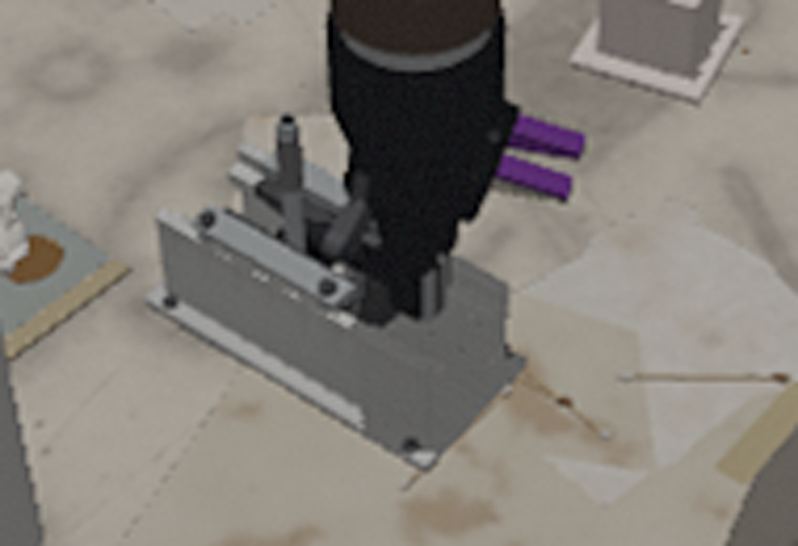

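Request:
step_arm(steps=[[0,0,0,0.6,-0.1,0,0],[0,0,0,1.2,-0.1,0,0]])

```text
time: 8.75
tcp_pos: [0.5394, 0.0632, 0.056]
eef_rot: [-0.705, 0.707, -0.037, 0.033]
force: [-4.3, -1.0, 2.7]
width: 0.0004
```

Request:
step_arm(steps=[[0,0,0,0.6,-0.1,0,0],[0,0,0,1.2,-0.1,0,0]])

```text
time: 8.92
tcp_pos: [0.5407, 0.063, 0.056]
eef_rot: [-0.705, 0.707, -0.037, 0.033]
force: [-3.8, 0.2, 3.4]
width: 0.0003
```

Request:
step_arm(steps=[[0,0,0,0.6,-0.1,0,0],[0,0,0,1.2,-0.1,0,0]])

```text
time: 9.08
tcp_pos: [0.5419, 0.0629, 0.0561]
eef_rot: [-0.705, 0.707, -0.037, 0.033]
force: [-3.8, -0.2, 2.5]
width: -0.0002
```

Request:
step_arm(steps=[[0,0,0,0.6,-0.1,0,0],[0,0,0,1.2,-0.1,0,0]])

```text
time: 9.25
tcp_pos: [0.5431, 0.0628, 0.056]
eef_rot: [-0.705, 0.707, -0.037, 0.033]
force: [-3.5, 0.6, 4.3]
width: -0.0001
```

Request:
step_arm(steps=[[0,0,0,0.6,-0.1,0,0],[0,0,0,1.2,-0.1,0,0]])

```text
time: 9.42
tcp_pos: [0.5442, 0.0627, 0.056]
eef_rot: [-0.705, 0.707, -0.037, 0.033]
force: [-4.4, 0.3, 3.2]
width: -0.0001
```

Request:
step_arm(steps=[[0,0,0,0.6,-0.1,0,0],[0,0,0,1.2,-0.1,0,0]])

```text
time: 9.58
tcp_pos: [0.5454, 0.0626, 0.056]
eef_rot: [-0.705, 0.707, -0.037, 0.033]
force: [-5.9, 1.0, 3.0]
width: 0.0002
```

Request:
step_arm(steps=[[0,0,0,0.6,-0.1,0,0],[0,0,0,1.2,-0.1,0,0]])

```text
time: 9.75
tcp_pos: [0.5465, 0.0624, 0.056]
eef_rot: [-0.705, 0.707, -0.037, 0.033]
force: [-5.0, 1.2, 4.4]
width: -0.0002
```

```bash
python3 st.py
python3 - <<'E'
from h import *
p,d=bot.camera("top"); cv2.imwrite("pics/t3.png",cv2.resize(p[140:240,200:330,::-1],None,fx=6,fy=6,interpolation=cv2.INTER_CUBIC))
E
```

```text
t 9.75 q [ 0.11  0.48 -0.13  0.97 -0.    0.21] tcp [546.5  62.4  56. ] yaw 84.36 down [-0.007 -0.002 -1.   ] F [-5.05  1.17  4.4 ] T [0.07 0.97 0.02] w -0.2 local [-64.3   0.1]
```

View pics/t3.png

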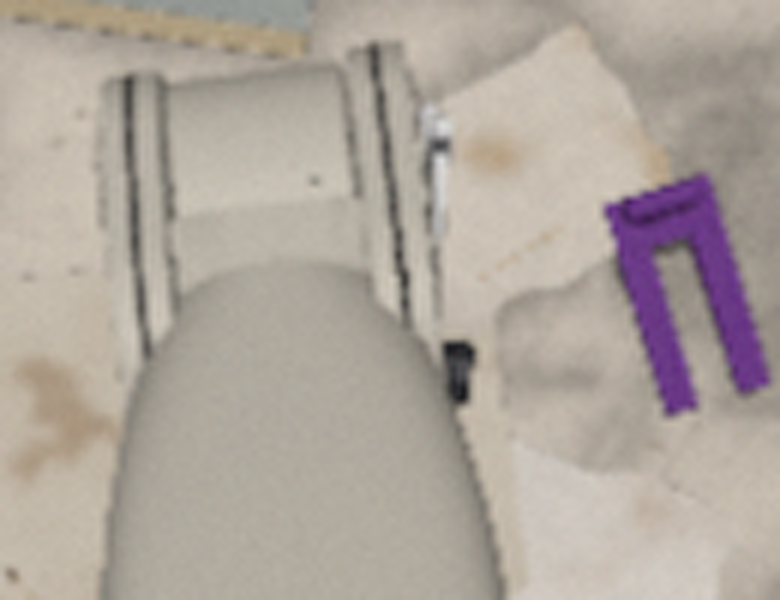

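Request:
step_arm(steps=[[0,0,0,0.5,-0.1,0,0],[0,0,0,1,-0.1,0,0]])

```text
time: 9.97
tcp_pos: [0.5476, 0.0623, 0.056]
eef_rot: [-0.705, 0.707, -0.037, 0.033]
force: [-4.9, -0.3, 3.8]
width: 0.0001
```

Request:
step_arm(steps=[[0,0,0,0.5,-0.1,0,0],[0,0,0,1,-0.1,0,0]])

```text
time: 10.13
tcp_pos: [0.5485, 0.0622, 0.056]
eef_rot: [-0.705, 0.707, -0.037, 0.032]
force: [-5.5, -0.2, 4.8]
width: 0.0002
```

Request:
step_arm(steps=[[0,0,0,0.5,-0.1,0,0],[0,0,0,1,-0.1,0,0]])

```text
time: 10.3
tcp_pos: [0.5492, 0.0622, 0.056]
eef_rot: [-0.705, 0.707, -0.037, 0.032]
force: [-5.5, 0.7, 4.2]
width: -0.0001
```

```bash
python3 st.py
python3 - <<'E'
from h import *
p,d=bot.camera("scene"); cv2.imwrite("pics/s4.png",cv2.resize(p[190:290,210:330,::-1],None,fx=6,fy=6,interpolation=cv2.INTER_CUBIC))
E
```

```text
t 10.3 q [ 0.11  0.48 -0.12  0.97 -0.    0.21] tcp [549.2  62.2  56. ] yaw 84.36 down [-0.007 -0.002 -1.   ] F [-5.52  0.73  4.16] T [ 0.1   1.03 -0.  ] w -0.1 local [-61.6   0.1]
```

View pics/s4.png

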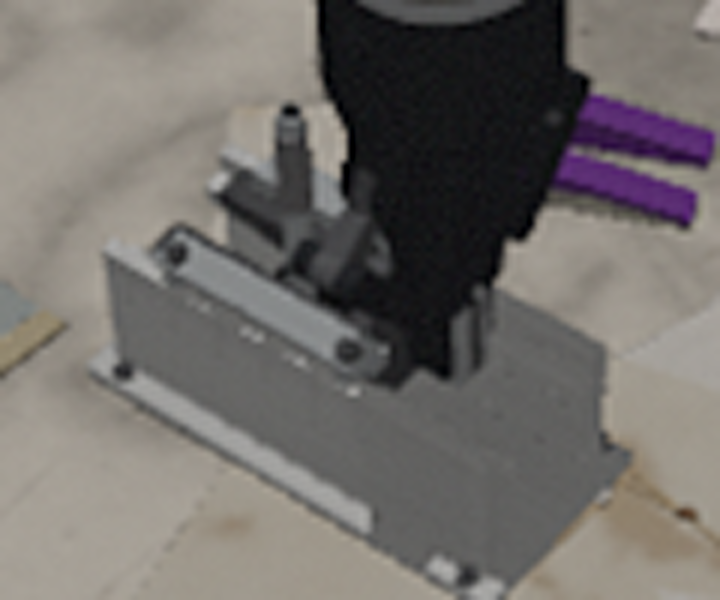

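Run:
```python
from h import *
o=np.array([.6105,.056]);a=-.099;ex=np.array([np.cos(a),np.sin(a)]);ey=np.array([-ex[1],ex[0]])
def W(x,y,z): return np.r_[o+ex*x/1e3+ey*y/1e3,z/1e3]
for x in (30,40,50):
  for y in (-25,-9.5,9.5,25):
    for z in(60,66): print(x,y,z,((proj("scene",W(x,y,z))[0]-[210,190])*6).round(0))
for y in(-34,-19,19,34):print('strip end',y,((proj("scene",W(37,y,66))[0]-[210,190])*6).round(0),((proj("scene",W(-53,y,66))[0]-[210,190])*6).round(0))
for z in (76,):
  for y in(-17,17):
    for x in (-45,-50): print('plate',x,y,((proj("scene",W(x,y,z))[0]-[210,190])*6).round(0))
```

```text
30 -25 60 [282. 195.]
30 -25 66 [281. 183.]
30 -9.5 60 [253. 220.]
30 -9.5 66 [252. 207.]
30 9.5 60 [216. 251.]
30 9.5 66 [215. 238.]
30 25 60 [186. 276.]
30 25 66 [185. 264.]
40 -25 60 [260. 183.]
40 -25 66 [259. 171.]
40 -9.5 60 [231. 208.]
40 -9.5 66 [230. 195.]
40 9.5 60 [194. 238.]
40 9.5 66 [193. 226.]
40 25 60 [164. 264.]
40 25 66 [163. 251.]
50 -25 60 [238. 172.]
50 -25 66 [237. 159.]
50 -9.5 60 [209. 196.]
50 -9.5 66 [208. 183.]
50 9.5 60 [173. 226.]
50 9.5 66 [171. 213.]
50 25 60 [142. 251.]
50 25 66 [141. 239.]
strip end -34 [282. 161.] [486. 271.]
strip end -19 [254. 184.] [459. 296.]
strip end 19 [181. 245.] [388. 363.]
strip end 34 [152. 270.] [359. 390.]
plate -45 -17 [436. 268.]
plate -50 -17 [448. 275.]
plate -45 17 [372. 327.]
plate -50 17 [384. 334.]
```

Request:
step_arm(steps=[[0,0,0,0.6,-0.1,0,0],[0,0,0,1.2,-0.1,0,0]])

```text
time: 10.52
tcp_pos: [0.5503, 0.0621, 0.056]
eef_rot: [-0.705, 0.707, -0.037, 0.032]
force: [-4.7, 0.4, 3.6]
width: -0.0004
```

Request:
step_arm(steps=[[0,0,0,0.6,-0.1,0,0],[0,0,0,1.2,-0.1,0,0]])

```text
time: 10.68
tcp_pos: [0.5512, 0.0619, 0.056]
eef_rot: [-0.705, 0.707, -0.038, 0.032]
force: [-6.5, 0.5, 3.8]
width: -0.0004
```

Request:
step_arm(steps=[[0,0,0,0.6,-0.1,0,0],[0,0,0,1.2,-0.1,0,0]])

```text
time: 10.85
tcp_pos: [0.552, 0.0619, 0.056]
eef_rot: [-0.705, 0.707, -0.038, 0.032]
force: [-5.3, 0.2, 5.1]
width: -0.0004
```

```bash
python3 st.py
```

```text
t 10.85 q [ 0.11  0.49 -0.11  0.98 -0.    0.21] tcp [552.   61.9  56. ] yaw 84.37 down [-0.009 -0.002 -1.   ] F [-5.29  0.17  5.06] T [0.09 1.08 0.01] w -0.4 local [-58.8   0.1]
```

Request:
step_arm(steps=[[0,0,0,0.7,-0.1,0,0],[0,0,0,1.4,-0.1,0,0]])

```text
time: 11.02
tcp_pos: [0.553, 0.0618, 0.056]
eef_rot: [-0.705, 0.707, -0.038, 0.031]
force: [-6.4, 0.2, 3.8]
width: -0.0002
```

Request:
step_arm(steps=[[0,0,0,0.7,-0.1,0,0],[0,0,0,1.4,-0.1,0,0]])

```text
time: 11.18
tcp_pos: [0.5539, 0.0617, 0.0561]
eef_rot: [-0.705, 0.707, -0.039, 0.031]
force: [-7.0, 0.9, 4.9]
width: -0.0002
```

```bash
python3 st.py;  python3 - <<'E'
from h import *
p,d=bot.camera("scene"); cv2.imwrite("pics/s5.png",cv2.resize(p[205:265,230:310,::-1],None,fx=9,fy=9,interpolation=cv2.INTER_CUBIC))
E
```

```text
t 11.18 q [ 0.11  0.49 -0.1   0.98 -0.    0.21] tcp [553.9  61.7  56.1] yaw 84.37 down [-0.011 -0.002 -1.   ] F [-7.01  0.91  4.94] T [0.07 1.17 0.01] w -0.2 local [-56.9   0.1]
```

View pics/s5.png

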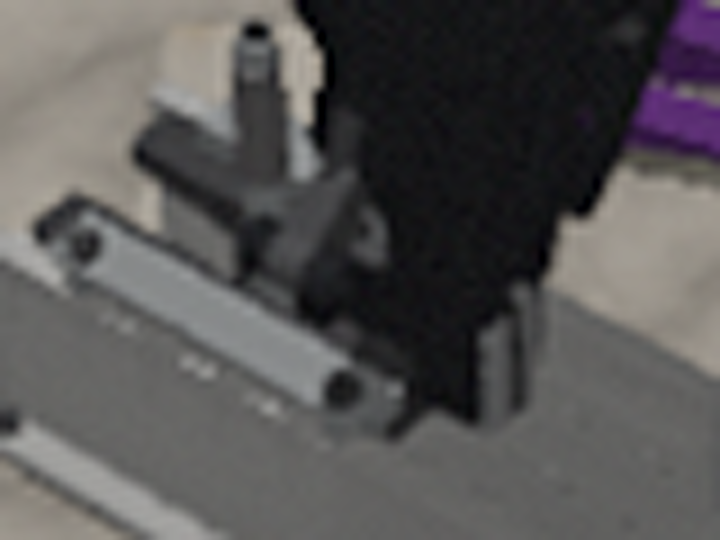

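Request:
step_arm(steps=[[0,0,0,0.7,-0.1,0,0],[0,0,0,1.4,-0.1,0,0]])

```text
time: 11.4
tcp_pos: [0.5549, 0.0616, 0.0561]
eef_rot: [-0.705, 0.707, -0.039, 0.03]
force: [-8.0, 0.3, 4.7]
width: 0.0002
```

Request:
step_arm(steps=[[0,0,0,0.7,-0.1,0,0],[0,0,0,1.4,-0.1,0,0]])

```text
time: 11.57
tcp_pos: [0.5552, 0.0616, 0.056]
eef_rot: [-0.705, 0.707, -0.04, 0.03]
force: [-7.6, -0.8, 5.2]
width: -0.0
```

```bash
python3 st.py
```

```text
t 11.57 q [ 0.11  0.5  -0.1   0.99 -0.    0.21] tcp [555.2  61.6  56. ] yaw 84.39 down [-0.014 -0.002 -1.   ] F [-7.63 -0.81  5.19] T [0.13 1.47 0.01] w -0.0 local [-55.6   0.1]
```

Request:
step_arm(steps=[[0,0,0,0.7,-0.1,0,0],[0,0,0,1.4,-0.1,0,0]])

```text
time: 11.73
tcp_pos: [0.5553, 0.0616, 0.056]
eef_rot: [-0.705, 0.707, -0.041, 0.029]
force: [-9.2, 2.1, 6.6]
width: 0.0
```

Request:
step_arm(steps=[[0,0,0,0.7,-0.1,0,0],[0,0,0,1.2,-0.1,0,0]])

```text
time: 11.9
tcp_pos: [0.5554, 0.0616, 0.056]
eef_rot: [-0.705, 0.707, -0.041, 0.028]
force: [-8.5, 0.8, 7.0]
width: 0.0
```

```bash
python3 st.py
```

```text
t 11.9 q [ 0.11  0.5  -0.09  1.    0.    0.21] tcp [555.4  61.6  56. ] yaw 84.4 down [-0.019 -0.001 -1.   ] F [-8.46  0.83  6.98] T [0.08 1.68 0.02] w 0.0 local [-55.4   0.1]
```

Request:
step_arm(steps=[[0,-0.5,0,0.5,-0.1,0,0],[0,-1.0,0,1.0,-0.1,0,0]])

```text
time: 12.07
tcp_pos: [0.5559, 0.0615, 0.0558]
eef_rot: [-0.706, 0.707, -0.035, 0.034]
force: [-5.8, 1.0, 3.8]
width: -0.0001
```

```bash
python3 st.py
```

```text
t 12.07 q [ 0.11  0.49 -0.11  0.97 -0.    0.21] tcp [555.9  61.5  55.8] yaw 84.4 down [-0.002 -0.001 -1.   ] F [-5.81  1.    3.81] T [ 0.16  1.29 -0.01] w -0.1 local [-54.9   0.1]
```

Request:
step_arm(steps=[[0,-0.3,0,1,-0.1,0,0],[0,-0.6,0,2,-0.2,0,0]])

```text
time: 12.23
tcp_pos: [0.5561, 0.0615, 0.0555]
eef_rot: [-0.706, 0.707, -0.033, 0.036]
force: [-9.8, 1.8, 5.8]
width: -0.0001
```

Request:
step_arm(steps=[[0,-0.3,0,1,-0.1,0,0],[0,-0.6,0,2,-0.2,0,0]])

```text
time: 12.4
tcp_pos: [0.5562, 0.0614, 0.055]
eef_rot: [-0.706, 0.706, -0.03, 0.038]
force: [-10.1, 1.0, 6.2]
width: 0.0004
```

```bash
python3 st.py
```

```text
t 12.4 q [ 0.11  0.48 -0.13  0.95 -0.    0.21] tcp [556.2  61.4  55. ] yaw 84.43 down [ 0.011 -0.001 -1.   ] F [-10.07   1.     6.2 ] T [ 0.26  2.01 -0.04] w 0.4 local [-54.6   0.1]
```

Request:
step_arm(steps=[[0,0,0,1.2,-0.1,0.4,0],[0,0,0,2.4,-0.2,0.6,0],[0,0,0,2.6,-0.2,0.6,0]])

```text
time: 12.65
tcp_pos: [0.5562, 0.0614, 0.055]
eef_rot: [0.706, -0.706, 0.032, -0.036]
force: [-10.4, 1.0, 6.2]
width: -0.0001
```

```bash
python3 st.py
```

```text
t 12.65 q [ 0.11  0.49 -0.12  0.96 -0.    0.21] tcp [556.2  61.4  55. ] yaw 84.45 down [ 0.006 -0.    -1.   ] F [-10.41   0.95   6.17] T [ 0.23  2.08 -0.02] w -0.1 local [-54.6   0. ]
```

Request:
step_arm(steps=[[0,0,0,1.5,-0.1,0.4,0],[0,0,0,3,-0.3,0.6,0],[0,0,0,3.5,-0.3,0.6,0]])

```text
time: 12.9
tcp_pos: [0.5565, 0.0613, 0.0551]
eef_rot: [0.706, -0.706, 0.034, -0.034]
force: [-12.5, 0.4, 8.6]
width: -0.0001
```

```bash
python3 st.py
```

```text
t 12.9 q [ 0.11  0.49 -0.11  0.97  0.    0.21] tcp [556.5  61.3  55.1] yaw 84.47 down [-0.  0. -1.] F [-12.46   0.4    8.63] T [ 0.23  2.48 -0.02] w -0.1 local [-54.3  -0. ]
```

Request:
step_arm(steps=[[0,0,0,-3,0.3,0,0],[0,0,0,-8,0.8,0,0],[0,0,0,-18,1.8,0,0],[0,0,0,-30,3,5,0],[0,0,0,-50,5,30,0],[0,0,0,-75,7,60,0],[0,0,0,-100,10,85,0],[0,0,0,-125,10,110,0]])

```text
time: 13.57
tcp_pos: [0.4319, 0.0716, 0.1664]
eef_rot: [0.707, -0.706, 0.033, -0.035]
force: [0.2, 0.4, 0.2]
width: 0.0002
```

```bash
python3 st.py;  python3 - <<'E'
from h import *
p,d=bot.camera("scene"); cv2.imwrite("pics/s6.png",cv2.resize(p[195:290,215:335,::-1],None,fx=6,fy=6,interpolation=cv2.INTER_CUBIC));np.save("s6.npy",d)
p,d=bot.camera("top"); cv2.imwrite("pics/t6.png",cv2.resize(p[145:235,210:330,::-1],None,fx=6,fy=6,interpolation=cv2.INTER_CUBIC));np.save("t6.npy",d)
E
```

```text
t 13.57 q [ 0.16  0.16 -0.27  1.14  0.    0.26] tcp [431.9  71.6 166.4] yaw 84.47 down [ 0.003  0.001 -1.   ] F [0.19 0.39 0.23] T [ 0.03 -0.01  0.02] w 0.2 local [-179.3   -2.1]
```

View pics/s6.png

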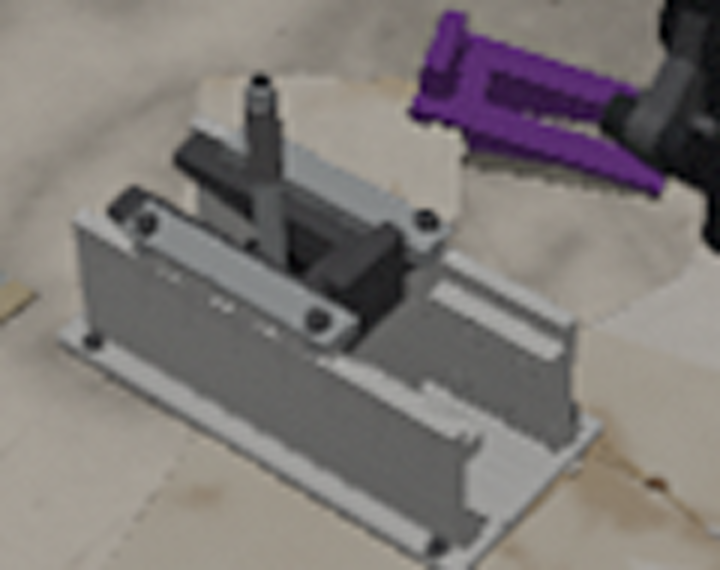

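View pics/t6.png

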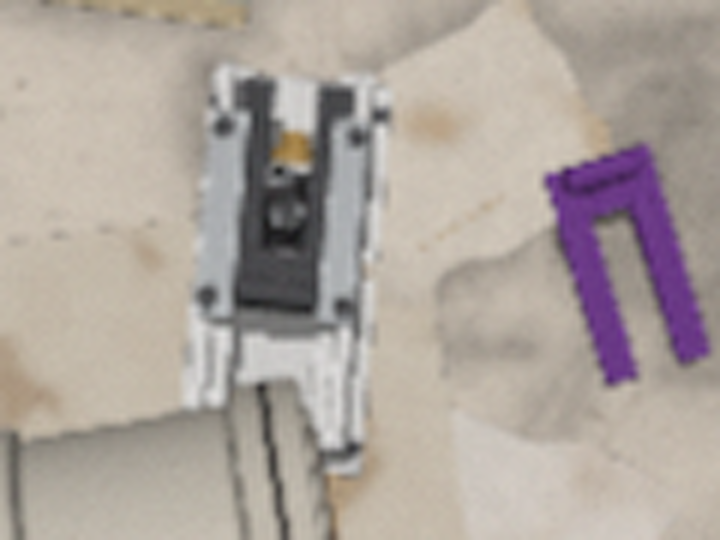

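Run:
```python
from h import *
o=np.array([.6105,.056]);a=-.099;Rm=np.array([[np.cos(a),-np.sin(a)],[np.sin(a),np.cos(a)]])
for f in("top0.npy","t6.npy"):
    P=cloud("top",np.load(f)).reshape(-1,3); L=(P[:,:2]-o)@Rm*1000
    for lo,hi in((8,16),(-16,-8)):
        m=(L[:,0]>lo)&(L[:,0]<hi)&(abs(L[:,1])<8); print(f,lo,(P[m,2]*1000).round(0), np.median(P[m,2])*1e3)
    m=(L[:,0]>-60)&(L[:,0]<60)&(abs(L[:,1])<34)&(P[:,2]>.1); print('tube',P[m].mean(0), P[m&(P[:,2]>.128)].mean(0))
    m=(L[:,0]>20)&(L[:,0]<60)&(abs(abs(L[:,1])-16)<4)&(P[:,2]>.045)&(P[:,2]<.075); print('tine', (np.c_[L[m],P[m,2]*1e3]).round(0).tolist()[:20], m.sum())
    m=(abs(L[:,1])<15)&(P[:,2]>.068)&(P[:,2]<.085)&(L[:,0]<-30); print('plate x',L[m,0].min(),L[m,0].max(),np.median(P[m,2]))
P=cloud("scene",np.load("s6.npy")).reshape(-1,3); L=(P[:,:2]-o)@Rm*1000
m=(abs(L[:,0])<20)&(abs(L[:,1])<20)&(P[:,2]>.128);print('scene tube',P[m].mean(0))
```

```text
top0.npy 8 [50. 49. 51. 48. 48. 49. 36.] 48.780108942072744
top0.npy -16 [54. 50. 50. 53. 50. 51. 50. 52. 49. 48. 46. 48. 50. 49. 49. 44. 46. 49.
 47.] 49.14287519319216
tube [0.60950115 0.0554002  0.1261774 ] [0.6110966  0.05577624 0.13376931]
tine [[60.0, -19.0, 55.0], [58.0, -19.0, 50.0], [54.0, -20.0, 56.0], [48.0, 20.0, 57.0], [51.0, -20.0, 57.0], [45.0, 19.0, 56.0], [50.0, -20.0, 48.0], [44.0, 19.0, 51.0], [41.0, 19.0, 53.0], [38.0, 19.0, 54.0], [31.0, 20.0, 74.0], [36.0, 19.0, 47.0], [34.0, -19.0, 74.0], [29.0, 20.0, 72.0], [33.0, -19.0, 70.0], [26.0, 19.0, 73.0], [30.0, -20.0, 72.0], [23.0, 19.0, 73.0], [27.0, -20.0, 73.0], [21.0, 19.0, 72.0]] 20
plate x -104.58860212929082 -94.64878476142096 0.07634874260897129
t6.npy 8 [47. 45. 47. 48. 44. 45. 15.] 45.10582876739777
t6.npy -16 [49. 50. 42. 46. 45. 43. 43. 40. 45. 45. 43. 52. 38. 43. 46. 46. 43. 39.] 43.74748395317762
tube [0.60944227 0.05538908 0.12648856] [0.61135259 0.05631418 0.1342049 ]
tine [[54.0, 20.0, 65.0], [54.0, 17.0, 65.0], [56.0, 15.0, 59.0], [60.0, -19.0, 55.0], [51.0, 19.0, 67.0], [52.0, 17.0, 66.0], [52.0, 14.0, 67.0], [55.0, -14.0, 64.0], [57.0, -19.0, 54.0], [48.0, 19.0, 70.0], [49.0, 16.0, 68.0], [49.0, 14.0, 65.0], [52.0, -12.0, 65.0], [51.0, -15.0, 67.0], [51.0, -18.0, 70.0], [53.0, -20.0, 63.0], [46.0, 19.0, 64.0], [47.0, 17.0, 61.0], [47.0, 14.0, 64.0], [49.0, -12.0, 66.0]] 80
plate x -45.632665812992336 -31.720349934152832 0.08068870321249344
scene tube [0.61086972 0.05641342 0.13167452]
```

Request:
step_arm(steps=[[0,0,0,36,-3,10,40],[0,0,0,72,-6,10,40],[0,0,0,108,-9,10,40],[0,0,0,144,-12,10,40],[0,0,0,170,-14.5,10,40],[0,0,0,179,-15.4,10,40],[0,0,0,179,-15.4,10,40]])

```text
time: 14.25
tcp_pos: [0.6145, 0.0557, 0.1772]
eef_rot: [0.707, -0.706, 0.031, -0.038]
force: [-0.2, 1.3, 0.0]
width: 0.0397
```

```bash
python3 st.py
```

```text
t 14.25 q [0.09 0.49 0.23 1.3  0.   0.19] tcp [614.5  55.7 177.2] yaw 84.44 down [ 0.01   0.001 -1.   ] F [-0.16  1.34  0.01] T [-0.    0.01  0.03] w 39.7 local [4.  0.1]
```

Request:
step_arm(steps=[[0,0,0,-3.5,0.3,0,40],[0,0,0,-3.5,0.3,-20,40],[0,0,0,-3.5,0.3,-40,40],[0,0,0,-3.5,0.3,-60,40],[0,0,0,-3.5,0.3,-75,40],[0,0,0,-3.5,0.3,-85,40],[0,0,0,-3.5,0.3,-85,40]])

```text
time: 14.83
tcp_pos: [0.6085, 0.0559, 0.0895]
eef_rot: [0.707, -0.706, 0.032, -0.036]
force: [-0.0, 0.6, -0.3]
width: 0.0402
```

```bash
python3 st.py;  python3 - <<'E'
from h import *
p,d=bot.camera("scene"); cv2.imwrite("pics/s7.png",cv2.resize(p[170:290,190:330,::-1],None,fx=5,fy=5,interpolation=cv2.INTER_CUBIC))
E
```

```text
t 14.83 q [0.09 0.54 0.08 1.1  0.   0.19] tcp [608.5  55.9  89.5] yaw 84.46 down [ 0.005  0.001 -1.   ] F [-0.01  0.57 -0.31] T [ 0.02  0.02 -0.01] w 40.2 local [-2.  -0.3]
```

View pics/s7.png

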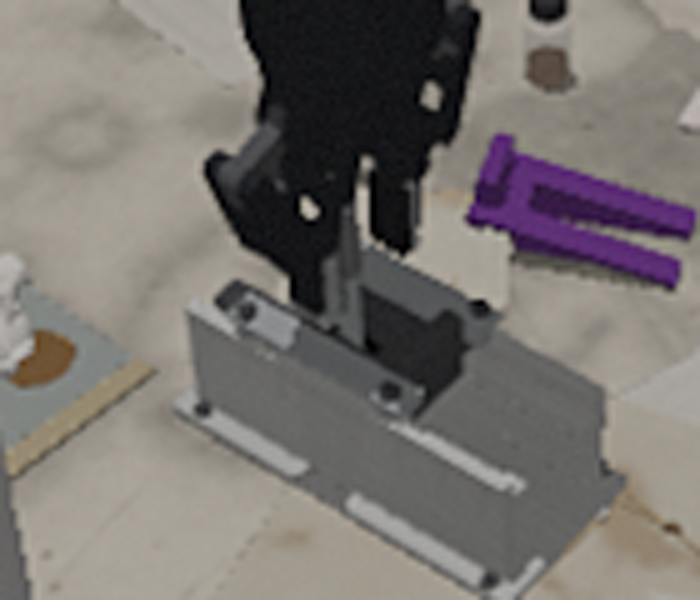

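Request:
step_arm(steps=[[0,0.2,0,2.5,0.1,2,30],[0,0.2,0,2.5,0.1,2,20],[0,0.2,0,2.5,0.1,2,16],[0,0.2,0,2.5,0.1,2,16]], newtons=25)

```text
time: 15.22
tcp_pos: [0.6129, 0.0561, 0.0943]
eef_rot: [0.707, -0.706, 0.032, -0.036]
force: [-0.1, -0.4, -0.6]
width: 0.0161
```

```bash
python3 st.py
```

```text
t 15.22 q [0.09 0.55 0.1  1.12 0.   0.19] tcp [612.9  56.1  94.3] yaw 84.45 down [ 0.006  0.001 -1.   ] F [-0.12 -0.4  -0.59] T [-0.06 -0.02 -0.01] w 16.1 local [2.4 0.4]
```

Request:
step_arm(steps=[[0,0,0,0,0,0,13],[0,0,0,0,0,0,11],[0,0,0,0,0,0,9],[0,0,0,0,0,0,9]], newtons=30)

```text
time: 15.55
tcp_pos: [0.6133, 0.0562, 0.0948]
eef_rot: [0.707, -0.706, 0.032, -0.037]
force: [0.5, 0.1, 2.9]
width: 0.012
```

```bash
python3 st.py
```

```text
t 15.55 q [0.09 0.55 0.1  1.12 0.   0.19] tcp [613.3  56.2  94.8] yaw 84.45 down [ 0.007  0.001 -1.   ] F [0.51 0.06 2.93] T [-0.03 -0.04 -0.05] w 12.0 local [2.8 0.4]
```

Request:
step_arm(steps=[[0,0,0,0,0,1,9],[0,0,0,0,0,2,9]])

```text
time: 15.72
tcp_pos: [0.6131, 0.0561, 0.0967]
eef_rot: [0.707, -0.706, 0.032, -0.037]
force: [-0.5, 0.3, -0.9]
width: 0.0117
```

Request:
step_arm(steps=[[0,0,0,0,0,1,9],[0,0,0,0,0,2,9]])

```text
time: 15.88
tcp_pos: [0.6128, 0.0561, 0.0985]
eef_rot: [0.707, -0.706, 0.032, -0.036]
force: [0.7, 0.1, -0.9]
width: 0.0119
```

```bash
python3 st.py
```

```text
t 15.88 q [0.09 0.54 0.1  1.12 0.   0.19] tcp [612.8  56.1  98.5] yaw 84.45 down [ 0.006  0.001 -1.   ] F [ 0.68  0.13 -0.87] T [-0.07 -0.   -0.03] w 11.9 local [2.3 0.4]
```

Free so far (~0.9 N, about the tube's weight). Continuing gently.

Request:
step_arm(steps=[[0,0,0,0,0,1.5,9],[0,0,0,0,0,3,9]])

```text
time: 16.05
tcp_pos: [0.6126, 0.0561, 0.1014]
eef_rot: [0.707, -0.706, 0.032, -0.036]
force: [0.2, 0.0, 0.1]
width: 0.0123
```

Request:
step_arm(steps=[[0,0,0,0,0,1.5,9],[0,0,0,0,0,3,9],[0,0,0,0,0,4.5,9]])

```text
time: 16.3
tcp_pos: [0.6127, 0.0561, 0.1061]
eef_rot: [0.707, -0.706, 0.032, -0.036]
force: [-0.2, 0.2, -0.3]
width: 0.0123
```

Request:
step_arm(steps=[[0,0,0,0,0,2,9],[0,0,0,0,0,4,9],[0,0,0,0,0,6,9]])

```text
time: 16.55
tcp_pos: [0.6127, 0.0561, 0.1124]
eef_rot: [0.707, -0.706, 0.032, -0.036]
force: [0.3, 0.5, -0.6]
width: 0.0122
```

Request:
step_arm(steps=[[0,0,0,0,0,2,9],[0,0,0,0,0,4,9],[0,0,0,0,0,6,9],[0,0,0,0,0,8,9]])

```text
time: 16.88
tcp_pos: [0.6127, 0.0561, 0.1206]
eef_rot: [0.707, -0.706, 0.032, -0.036]
force: [0.1, -0.6, -0.2]
width: 0.0121
```

```bash
python3 st.py
```

```text
t 16.88 q [0.09 0.53 0.14 1.17 0.   0.19] tcp [612.7  56.1 120.6] yaw 84.45 down [ 0.006  0.001 -1.   ] F [ 0.13 -0.62 -0.24] T [-0.09  0.03  0.06] w 12.1 local [2.2 0.3]
```

Request:
step_arm(steps=[[0,0,0,0,0,4,9],[0,0,0,0,0,8,9],[0,0,0,0,0,12,9],[0,0,0,0,0,17,9],[0,0,0,0,0,22,9],[0,0,0,0,0,27,9],[0,0,0,0,0,32,9],[0,0,0,0,0,37,9]])

```text
time: 17.55
tcp_pos: [0.6128, 0.0561, 0.1582]
eef_rot: [0.707, -0.706, 0.032, -0.036]
force: [-0.3, 0.1, 0.1]
width: 0.0122
```

Request:
step_arm(steps=[[0,0,0,0,0,5,9],[0,0,0,0,0,10,9],[0,0,0,0,0,15,9],[0,0,0,0,0,20,9],[0,0,0,0,0,25,9],[0,0,0,0,0,30,9],[0,0,0,0,0,33,9],[0,0,0,0,0,33,9]])

```text
time: 18.22
tcp_pos: [0.6133, 0.0561, 0.1923]
eef_rot: [0.707, -0.706, 0.032, -0.037]
force: [0.2, -0.2, -0.5]
width: 0.0119
```

```bash
python3 st.py;  python3 - <<'E'
from h import *
p,d=bot.camera("scene"); cv2.imwrite("pics/s8.png",cv2.resize(p[150:290,190:390,::-1],None,fx=4,fy=4,interpolation=cv2.INTER_CUBIC))
for u,v in((367.4,198.6),): print(atz("top",u,v,.058))
print(atz("scene",348.2,172.2,.058), atz("scene",348.2,172.2,.055))
E
```

```text
t 18.22 q [0.09 0.48 0.26 1.34 0.   0.19] tcp [613.3  56.1 192.3] yaw 84.45 down [ 0.008  0.001 -1.   ] F [ 0.16 -0.24 -0.52] T [-0.02 -0.04 -0.01] w 11.9 local [2.7 0.4]
[ 0.55685444 -0.23287371  0.058     ]
[ 0.55356082 -0.22907044  0.058     ] [ 0.55510437 -0.23268478  0.055     ]
```

View pics/s8.png

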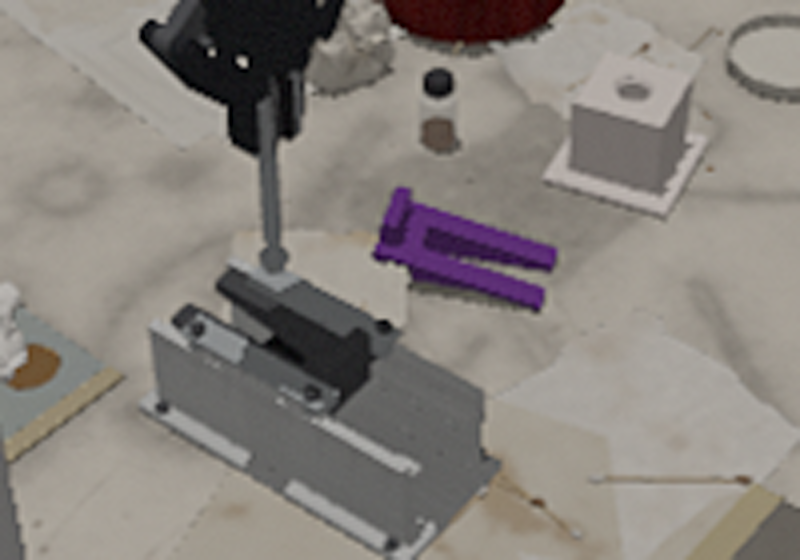

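Request:
step_arm(steps=[[0,0,0,-3,-12,0,9],[0,0,0,-7,-34,0,9],[0,0,0,-11,-58,0,9],[0,0,0,-16,-83,0,9],[0,0,0,-21,-108,0,9],[0,0,0,-26,-133,0,9],[0,0,0,-31,-158,0,9],[0,0,0,-35,-178,0,9]])

```text
time: 18.93
tcp_pos: [0.5767, -0.1245, 0.1913]
eef_rot: [0.706, -0.706, 0.033, -0.037]
force: [0.5, 1.3, -1.1]
width: 0.012
```

```bash
python3 st.py
```

```text
t 18.93 q [-0.21  0.43  0.18  1.31  0.   -0.11] tcp [ 576.7 -124.5  191.3] yaw 84.36 down [ 0.006  0.    -1.   ] F [ 0.55  1.28 -1.1 ] T [0.02 0.01 0.  ] w 12.0 local [ -15.8 -182.9]
```

Request:
step_arm(steps=[[0,0,0.1,-4,-20,0,9],[0,0,0.1,-8,-42,0,9],[0,0,0.1,-12,-64,0,9],[0,0,0.1,-16,-84,0,9],[0,0,0.1,-18.5,-98,0,9],[0,0,0.1,-19.5,-106,0,9],[0,0,0.1,-19.5,-106.5,0,9],[0,0,0.1,-19.5,-106.5,0,9]])

```text
time: 19.6
tcp_pos: [0.5571, -0.231, 0.1911]
eef_rot: [0.707, -0.706, 0.032, -0.036]
force: [0.5, 0.1, -0.2]
width: 0.0121
```

```bash
python3 st.py
```

```text
t 19.6 q [-0.39  0.46  0.22  1.32  0.   -0.3 ] tcp [ 557.1 -231.   191.1] yaw 84.43 down [ 0.005  0.001 -1.   ] F [ 0.47  0.09 -0.19] T [ 0.   -0.02  0.01] w 12.1 local [ -24.8 -290.9]
```

Request:
step_arm(steps=[[0,0,0,0,0,-10,9],[0,0,0,0,0,-22,9],[0,0,0,0,0,-34,9],[0,0,0,0,0,-42,9],[0,0,0,0,0,-45,9],[0,0,0,0,0,-45,9]])

```text
time: 20.1
tcp_pos: [0.5566, -0.2299, 0.1447]
eef_rot: [0.707, -0.705, 0.033, -0.035]
force: [0.5, -0.2, -1.4]
width: 0.0122
```

```bash
python3 st.py;  python3 - <<'E'
from h import *
p,d=bot.camera("scene"); cv2.imwrite("pics/s9.png",cv2.resize(p[130:210,300:400,::-1],None,fx=7.5,fy=7.5,interpolation=cv2.INTER_CUBIC))
P=cloud("scene",d).reshape(-1,3); m=(abs(P[:,0]-.555)<.02)&(abs(P[:,1]+.231)<.02)&(P[:,2]>.066)&(P[:,2]<.125)
Q=P[m]
for z in range(66,126,6):
    k=(Q[:,2]*1e3>=z)&(Q[:,2]*1e3<z+6)
    if k.any(): print(z,k.sum(),Q[k].mean(0).round(4))
for c in ([.555,-.231,.058],): print((proj("scene",c)[0]-[300,130])*7.5)
E
```

```text
t 20.1 q [-0.39  0.49  0.14  1.22  0.   -0.3 ] tcp [ 556.6 -229.9  144.7] yaw 84.51 down [ 0.003  0.002 -1.   ] F [ 0.46 -0.23 -1.39] T [ 0.03 -0.02  0.05] w 12.2 local [ -25.4 -289.8]
66 8 [ 0.5536 -0.2267  0.069 ]
72 18 [ 0.553  -0.2275  0.0739]
78 5 [ 0.5528 -0.2278  0.0803]
84 10 [ 0.5535 -0.2286  0.0856]
90 9 [ 0.5523 -0.2267  0.093 ]
96 9 [ 0.5537 -0.2272  0.0988]
102 8 [ 0.5528 -0.2264  0.1051]
108 11 [ 0.5531 -0.2268  0.1116]
114 10 [ 0.5541 -0.2272  0.1168]
120 8 [ 0.5524 -0.2268  0.1227]
[360.15896568 311.84528693]
```

View pics/s9.png

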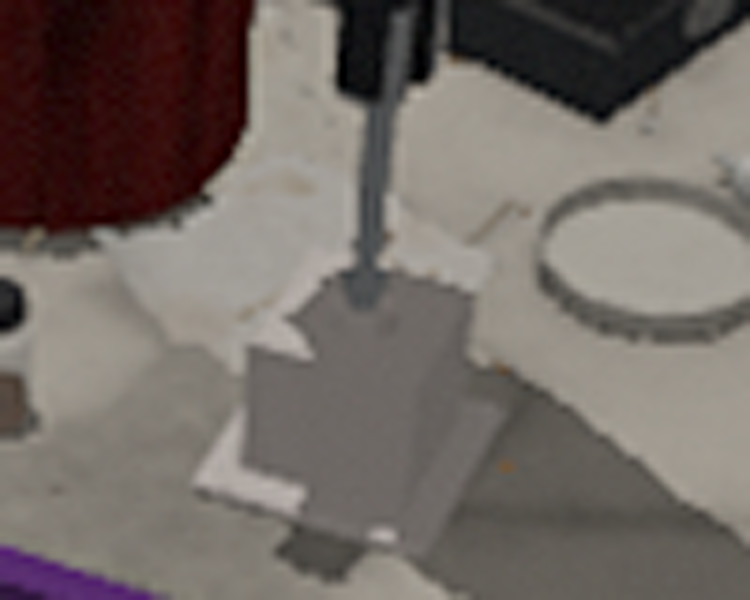

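Request:
step_arm(steps=[[0,0,0,0.5,-1,0,9],[0,0,0,0.5,-1,-3,9],[0,0,0,0.5,-1,-6,9],[0,0,0,0.5,-1,-9,9],[0,0,0,0.5,-1,-12,9]])

```text
time: 20.57
tcp_pos: [0.5575, -0.2313, 0.1335]
eef_rot: [0.707, -0.706, 0.032, -0.036]
force: [0.1, 0.3, -0.2]
width: 0.0123
```

```bash
python3 st.py
```

```text
t 20.57 q [-0.39  0.5   0.12  1.19  0.   -0.3 ] tcp [ 557.5 -231.3  133.5] yaw 84.48 down [ 0.005  0.001 -1.   ] F [ 0.06  0.29 -0.24] T [-0.02  0.02  0.02] w 12.3 local [ -24.3 -291.2]
```

Request:
step_arm(steps=[[0,0,0,0,0,-3,9],[0,0,0,0,0,-6,9],[0,0,0,0,0,-9,9],[0,0,0,0,0,-12,9],[0,0,0,0,0,-15,9]])

```text
time: 20.98
tcp_pos: [0.5575, -0.2314, 0.1182]
eef_rot: [0.707, -0.706, 0.032, -0.036]
force: [0.5, 0.2, -0.7]
width: 0.0124
```

```bash
python3 st.py
```

```text
t 20.98 q [-0.39  0.51  0.1   1.16  0.   -0.3 ] tcp [ 557.5 -231.4  118.2] yaw 84.48 down [ 0.005  0.001 -1.   ] F [ 0.47  0.16 -0.68] T [ 0.01  0.04 -0.02] w 12.4 local [ -24.3 -291.2]
```

Request:
step_arm(steps=[[0,0,0,0,0,-3,9],[0,0,0,0,0,-6,9],[0,0,0,0,0,-10,9],[0,0,0,0,0,-14,9],[0,0,0,0,0,-18,9],[0,0,0,0,0,-22,9],[0,0,0,0,0,-24,9]])

```text
time: 21.57
tcp_pos: [0.5571, -0.2312, 0.0933]
eef_rot: [0.707, -0.706, 0.033, -0.035]
force: [0.5, 0.5, -0.5]
width: 0.0121
```

Request:
step_arm(steps=[[0,0,0,0,0,-1,9],[0,0,0,0,0,-2,9],[0,0,0,0,0,-3,9]])

```text
time: 21.82
tcp_pos: [0.5572, -0.2312, 0.0903]
eef_rot: [0.707, -0.706, 0.033, -0.035]
force: [-0.5, -0.1, -0.4]
width: 0.0121
```

```bash
python3 st.py
```

```text
t 21.82 q [-0.39  0.53  0.06  1.1   0.   -0.3 ] tcp [ 557.2 -231.2   90.3] yaw 84.48 down [ 0.004  0.002 -1.   ] F [-0.47 -0.05 -0.42] T [-0.01  0.   -0.04] w 12.1 local [ -24.6 -291.1]
```

Request:
step_arm(steps=[[0,0,0,0,0,-0.7,9],[0,0,0,0,0,-1.4,9]])

```text
time: 21.98
tcp_pos: [0.5574, -0.2313, 0.089]
eef_rot: [0.707, -0.706, 0.033, -0.036]
force: [-0.3, 0.2, -1.2]
width: 0.0119
```

Request:
step_arm(steps=[[0,0,0,0,0,-0.7,9],[0,0,0,0,0,-1.2,9]])

```text
time: 22.15
tcp_pos: [0.5578, -0.2314, 0.0888]
eef_rot: [0.707, -0.706, 0.032, -0.036]
force: [-0.8, 0.9, 6.1]
width: 0.0121
```

```bash
python3 st.py
```

```text
t 22.15 q [-0.39  0.53  0.06  1.09  0.   -0.3 ] tcp [ 557.8 -231.4   88.8] yaw 84.48 down [ 0.006  0.001 -1.   ] F [-0.79  0.94  6.14] T [ 0.19  0.38 -0.  ] w 12.1 local [ -24.  -291.2]
```

Request:
step_arm(steps=[[0,0,0,0,0,0.3,12],[0,0,0,0,0,0.3,15],[0,0,0,0,0,0.3,20],[0,0,0,0,0,0.3,28],[0,0,0,0,0,0.3,36],[0,0,0,0,0,0.3,36]])

```text
time: 22.65
tcp_pos: [0.5577, -0.2314, 0.0889]
eef_rot: [0.707, -0.706, 0.032, -0.036]
force: [-0.1, 0.3, -0.2]
width: 0.0361
```

Request:
step_arm(steps=[[0,0,0,0,0,8,36],[0,0,0,0,0,20,36],[0,0,0,0,0,35,36],[0,0,0,0,0,55,36],[0,0,0,0,0,75,36],[0,0,0,0,0,95,36],[0,0,0,0,0,110,36],[0,0,0,0,0,120,36]])

```text
time: 23.32
tcp_pos: [0.5585, -0.2317, 0.2117]
eef_rot: [0.706, -0.706, 0.031, -0.037]
force: [0.9, -0.8, 0.7]
width: 0.0361
```

Request:
step_arm(steps=[[0,0,0,-20,0,0,36],[0,0,0,-45,0,0,36],[0,0,0,-75,0,0,36],[0,0,0,-105,0,0,36],[0,0,0,-135,0,0,36],[0,0,0,-160,0,0,36],[0,0,0,-175,0,0,36],[0,0,0,-175,0,0,36]])

```text
time: 23.98
tcp_pos: [0.3804, -0.2312, 0.212]
eef_rot: [0.707, -0.706, 0.032, -0.037]
force: [1.2, 0.5, -0.0]
width: 0.0358
```

```bash
python3 st.py;  python3 - <<'E'
from h import *
p,d=bot.camera("scene"); cv2.imwrite("pics/s10.png",cv2.resize(p[120:320,200:400,::-1],None,fx=3,fy=3,interpolation=cv2.INTER_CUBIC))
P=cloud("scene",d).reshape(-1,3); m=(abs(P[:,0]-.555)<.03)&(abs(P[:,1]+.231)<.03)&(P[:,2]>.066)
Q=P[m]; print('top z',np.sort(Q[:,2])[-8:])
for z in range(66,130,8):
    k=(Q[:,2]*1e3>=z)&(Q[:,2]*1e3<z+8)
    if k.any(): print(z,k.sum(),Q[k].mean(0).round(4))
p,d=bot.camera("top"); cv2.imwrite("pics/t10.png",cv2.resize(p[130:250,160:400,::-1],None,fx=3.3,fy=3.3,interpolation=cv2.INTER_CUBIC))
P=cloud("top",d).reshape(-1,3); m=(abs(P[:,0]-.555)<.03)&(abs(P[:,1]+.231)<.03)&(P[:,2]>.12); print(P[m].mean(0))
o=np.array([.6105,.056]);a=-.099;Rm=np.array([[np.cos(a),-np.sin(a)],[np.sin(a),np.cos(a)]])
L=(P[:,:2]-o)@Rm*1000
m=(abs(L[:,0])<16)&(abs(L[:,1])<8)&(P[:,2]>.03); print('ring',np.median(P[m,2]))
E
```

```text
t 23.98 q [-0.55  0.14 -0.17  1.25  0.   -0.45] tcp [ 380.4 -231.2  212. ] yaw 84.37 down [ 0.007  0.    -1.   ] F [ 1.16  0.52 -0.04] T [-0.02  0.06  0.02] w 35.8 local [-200.6 -308.5]
top z [0.12592481 0.1263336  0.12659569 0.12707073 0.12765329 0.12793981
 0.1284238  0.12885804]
66 12 [ 0.5535 -0.2283  0.0702]
74 11 [ 0.5544 -0.229   0.0778]
82 12 [ 0.554  -0.2285  0.0868]
90 14 [ 0.5539 -0.2278  0.0944]
98 16 [ 0.5544 -0.2276  0.1025]
106 16 [ 0.5541 -0.2281  0.1099]
114 20 [ 0.5556 -0.2286  0.1176]
122 15 [ 0.5547 -0.23    0.1261]
[ 0.55675947 -0.23076485  0.1272013 ]
ring 0.04490711248407009
```

View pics/s10.png

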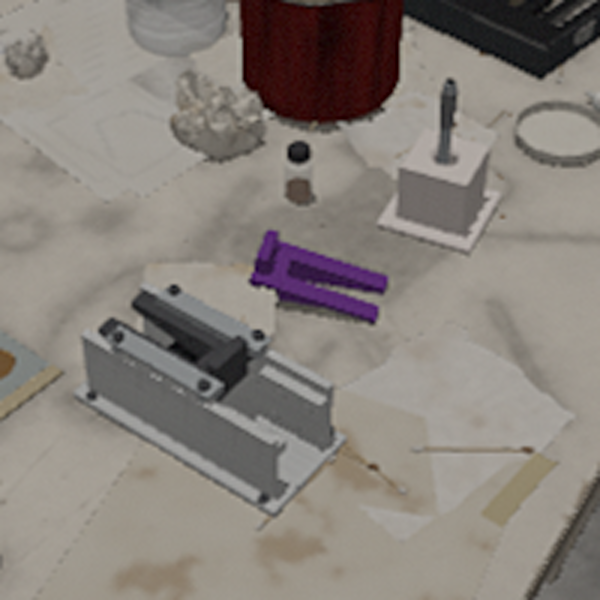

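View pics/t10.png

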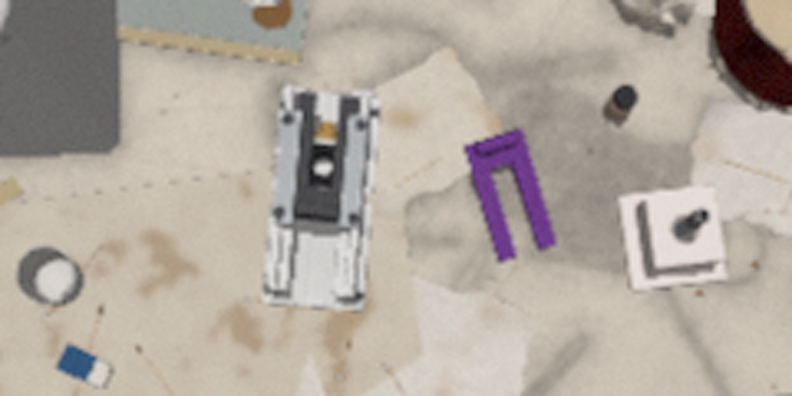

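Tube stands upright in the block with its top at about 0.128 m (8 + 120 mm, so at the bottom). The ring is still down at about 45 mm, and the jar, vial and eraser have not moved. Handing in.

```bash
python3 -c "
from station import bot
print(bot.job_done(), bot.sense()['time'])"
```

```text
the job is handed in; nothing more can be done
the job is handed in; nothing more can be done
```

The tube is out of the fitting and standing in the parking block's hole, foot on the bottom. I handed the job in after about 24 s on the robot's clock.

- **Wedging the ring:** I pushed the key in with the closed fingers at 4–7 N until it stopped, then to 12.5 N to seat it. The ring's top, measured from the top camera, dropped from about 49 to 45 mm, so it is flush, and it was still at 45 mm at the end. During the push the force dipped once, from about 6.6 to 1.7 N, as the key slipped forward. The key also pressed upward on the fingers with up to about 8.6 N.
- **Drawing the tube:** it came straight up with about 1 N or less, so I felt no bite from the teeth.
- **Parking the tube:** it went in without sideways load and touched the floor at the expected height, with about 6 N of contact. After release the cameras show it upright, with its top at about 0.127–0.129 m against 0.128 m expected.
- **Surroundings:** in the last pictures the jar, vial, eraser and purple look-alike key look undisturbed. I did not re-measure their positions. The arm was clear of everything.

The only check that disagreed was the hole's position, where the two cameras differed by 3–4 mm. I used the centre of the block, and the tube fitted.

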